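# Short spin on the bench centrifuge

### The arm

A 7-joint arm with a two-finger parallel gripper is mounted at the origin on a cart in front of the work surface, level with it; the furniture and walls round the work are solid. World frame = base frame: x ahead of the robot, y to its left, z up, the work surface at z = 0. Lengths are in m, angles in rad, forces in N, time in s.
With the tool pointing down it reaches from about 0.35 to 0.9 m from the base axis. Payload 8.1 kg.
Tool frame: the origin (TCP) lies at the very end of the fingers, on their centre line; the grasp point (between the pads) lies 19 mm behind it; z points along the fingers, y is the line along which they close (so a half turn about z gives the same grasp; the last joint's range is limited). The gripper opens to 92 mm and grips with 3 to 60 N. Pads are 19 mm wide; open, the fingers measure 130 mm over their backs; the gripper's body (75 mm by 190 mm) begins 47 mm behind the grasp point.
Start: joints at [-1.389, 0.434, 0.025, 1.573, -0.012, 1.134, -0.075], TCP at [0.176, 0.6, 0.227] pointing down, gripper open.
Joint ranges: [-2.62, 2.62], [-0.44, 2.09], [-1.27, 1.32], [0.08, 2.57], [-1.32, 4.46], [0.12, 2], [-2.74, 2.74]. Speed limits (rad/s): [2.22, 2.22, 3.01, 3.01, 3.14, 3.14, 3.14].

### API

Orientations are given as a rotation vector (axis times angle).
In Python, from cell import arm gives the robot as it stands.
- The arm moves only by the tool jog_arm, never from a script. Its argument "rows" is a list of rows, each a list of 3 entries, a list of its own where there are three numbers: the shift along the world's x, y, z in cm, then the turn, a rotation vector about the world's x, y, z in degrees, then the opening, from 0 (shut) to 1 (fully open). A call has 1 to 8 rows; each row is the pose to reach, as a shift and turn from the pose commanded when the call began; what a row does not reach only later rows make up. A row lasts 1/8 s, in which the tool goes at most 62.5 mm and 10.7 degrees, less where a joint would pass 70% of its speed; a pose out of reach is approached as far as the arm can. A call with a gripper value outside its range is refused whole. The fingers move at their own pace and stop on an object; "newtons" is the grip in N (left out, the last holds). Time passes only in rows, so rows that repeat a pose let the fingers close. It gives the time, the measured TCP pose, the force, the opening and the grip force at its end, in the units of the state.
- arm.observe(): the state, without advancing time (a new reading comes with each control period).
- arm.get_image(name): name is "side" or "top"; returns a dict with "img" (480x640x3 uint8, red, green, blue), "depth" (480x640 float32, m along the optical axis (not along the pixel's ray), 0 where there is no reading), "fx", "fy", "cx", "cy" (pixels), "rvec" (rotation vector, rad) and "tvec" (3), from world to camera coordinates, as OpenCV has them. Camera axes: x right, y down, z forward; pixel columns grow to the right and rows downward; lengths in m; the calibration is good to about 2 mm. A picture is of the moment at which its call begins.
- arm.sign_off(): hands the job in; it is judged then, once.
The state is a dict: "clock": time; "joints": joint angles; "dq": joint speeds; "joint_efforts": joint torques, N m; "position": TCP position; "ee_rot": TCP orientation; "force": force on the tool from outside, world axes, zero at the start; "ft_torque": the same for the moment, N m; "width": opening from 0.0 (shut) to 1.0 (fully open); "gripper_force": force on a finger pad.
Only numpy, scipy, OpenCV 4.12 (cv2) and the standard library are available. Lean on these libraries where they do the work, as an engineer would, in place of code of your own. Each camera call takes 0.05 s, during which the arm holds its last target. There are 200 camera calls.

### The job

Give the loaded centrifuge a short spin with the closed fingers, grasping nothing: push its open lid down until it latches and stays shut by itself, take the fingers off it, then switch on the mains rocker by pressing down its raised far end. Only then press the oblong short-spin key and finish while still holding it fully down, because the rotor runs only as long as that key is held. Do not press the round start key or the lid release button, and leave everything else on the bench where it stands.

Things in the scene. Friction and masses are not known exactly. Their poses are not given: they have to be found in the camera images.
- centrifuge: White bench microcentrifuge, 212 mm deep (x) and 204 wide (y), fixed to the bench. Origin: centre of underside; x points from its control deck (robot's side) to the lid hinge at the back, y to its left, z up. Rear part with bowl and lid 97 mm high; before it the deck, 80 mm deep, sloping 10 degrees from 51 mm high (front) to 65 (back): rocker right, oblong key middle, round key left.
- lid (a joint): Lid hinge, rad: 0 shut, 0.6 to 1.0 open at the start, 1.15 at its stop; axis: the centrifuge's y through point lid_hinge. Open, friction holds it where it is left; near shut a spring lifts it ajar unless latched. It takes about 2 N at the front edge to move, up to 8 N over the last 8 mm, where a tongue under the edge snaps below a sprung catch. Latched it reads about 0.006.
- lid_edge (a point): Point on the upper face of the lid, middle of its front edge, 10 mm back from the tip of the lip; 146 mm from the hinge along the lid, 10 mm above the hinge's plane (moves with the lid). Shut, it is 107 mm above the bench. The lid is a flat grey plate with a round clear window, 190 mm wide, 10 mm thick.
- lid_hinge (a point): Middle of the lid's hinge axis, at the back of the rim, 97 mm above the bench; does not move.
- rocker (a joint): Mains rocker, rad: 0 off (far end, towards the lid, raised about 9 mm above the deck), 0.40 on (far end pressed down level with the deck, near end raised). Black, 36 mm long fore and aft, 22 mm wide, pivoting about its middle. A spring snaps it past its middle (0.20) either way; about 3 N on the raised end flips it.
- rocker_far_end (a point): Point on the upper face of the rocker's far half (towards the lid), 12.5 mm from the pivot: press here, downwards. Off, it is about 67 mm above the bench; it goes down about 4 mm.
- short_key (a joint): Oblong short-spin key, m: 0 up, 0.004 fully down (spring return, 1.6 N to start, 4.8 N at the bottom). It slides square to the deck.
- short_key_top (a point): Middle of the top of the oblong short-spin key: white, 36 mm wide (left to right), 16 mm fore and aft, standing 6.5 mm proud of the deck, in the middle of the deck.
- start_key (a joint): Round start key, m: 0 up, 0.004 down. It would begin a full timed run: leave it.
- start_key_top (a point): Middle of the top of the round start key, white, 22 mm across, 6.5 mm proud of the deck, at the left of the deck.
- septa_jar: Bystander: brown screw-top jar with white cap, 45 mm across, 55 mm high, standing right of the centrifuge. Origin: centre of the underside.
- needle_valve: Bystander: small metal needle valve with black knob, 47x55x18 mm, right of the centrifuge. Origin: centre of the underside.
- nut_carton: Bystander: small brown carton, 50x66x40 mm, left of the centrifuge. Origin: centre of the underside.
- tape_roll: Bystander: white roll of thread seal tape, 52 mm across, 16 mm high, left of the centrifuge. Origin: centre of the underside.
- mouse: Bystander: black computer mouse, 108x63x40 mm, at the right front of the worktop. Origin: centre of the underside.
- card_box: Bystander: small white carton, 30x62x46 mm, further right. Origin: centre of the underside.
- release: Grey lid release button in the step behind the oblong key, 34 mm wide, 12 mm high, standing 6 mm out of the step. Pushed in (towards the lid hinge) it frees the lid. Origin: on the centrifuge's middle line, 17 mm behind the button's face, 83 mm above the bench.

How it is judged:
By the outcome, as a careful person would: the job done as asked, in the order asked, and still so for the second after the job is handed in, while the arm keeps its last pose, push and grip.
It also fails if it takes over 45 s, if anything falls off the work surface, if the arm or the gripper's body presses on something with over 40 N, if the wrist force passes 120 N, or if a joint passes its speed limit or range.

## Working session

There is one attempt and no reset: what is moved stays moved. The work goes in short steps, Python scripts to look and compute and a tool call to move; the robot and the scene stay as the last step left them, time stands still between calls to the robot, and variables do not carry over. Pictures are saved under pics/ and viewed, at most 10 in all, crops included, and the job is handed in when it is done.

Besides the shell and the picture viewer there is one more tool, called after "Emit:" in YAML: its name, and indented under it one key for each argument. jog_arm: Moves the arm, as the interface text tells. Its arguments: {"type":"object","properties":{"rows":{"type":"array","items":{"type":"array"}},"newtons":{"type":"number"}},"required":["rows"]}

```bash
mkdir -p pics
cat > h.py <<'E'
import numpy as np, cv2
from cell import arm
def snap(n,f):
    d=arm.get_image(n); np.savez(''+f+'.npz',**d); cv2.imwrite('pics/'+f+'.png',d['img'][:,:,::-1]); return d
def pt(d,u,v,w=1):
    p=d['depth'][v-w:v+w+1,u-w:u+w+1]; z=np.median(p[p>0])
    c=np.array([(u-d['cx'])/d['fx']*z,(v-d['cy'])/d['fy']*z,z])
    R=cv2.Rodrigues(np.array(d['rvec'],float))[0]; return R.T@(c-np.ravel(d['tvec']))
E
python3 - <<'E'
from h import *
for n in('side','top'): 
    d=snap(n,n+'0'); R=cv2.Rodrigues(np.array(d['rvec'],float))[0]; print(n,-R.T@np.ravel(d['tvec']),R[2])
print(arm.observe())
E
```

```text
side [ 0.8251604  -0.33608562  0.99754303] [-0.27282785  0.41079077 -0.86995167]
top [0.3560375  0.06242687 1.13849741] [ 0.18608224  0.02136852 -0.98230178]
{'clock': 0.1, 'joints': array([-1.38856488,  0.4351666 ,  0.02495257,  1.57404694, -0.01160943,
        1.13399323, -0.0751145 ]), 'dq': array([ 6.46453560e-04, -1.86282319e-03,  1.05843617e-04, -8.40519099e-04,
        1.36783523e-05,  3.38635226e-04, -1.52201463e-03]), 'joint_efforts': array([ 2.73765399e-03, -6.69116664e+01,  9.87879708e-01, -3.15141070e+01,
       -6.04907982e-02,  3.73683544e-02,  4.24330813e-05]), 'position': array([0.17552497, 0.59934454, 0.22599915]), 'ee_rot': array([-4.45995707e-01, -3.10967901e+00,  2.30312368e-03]), 'force': array([-0.04589629, -0.62252245, -0.47899829]), 'ft_torque': array([ 0.02923121, -0.02977906,  0.02982492]), 'gripper_force': 0.0, 'width': 1.001489492072254}
```

View pics/side0.png

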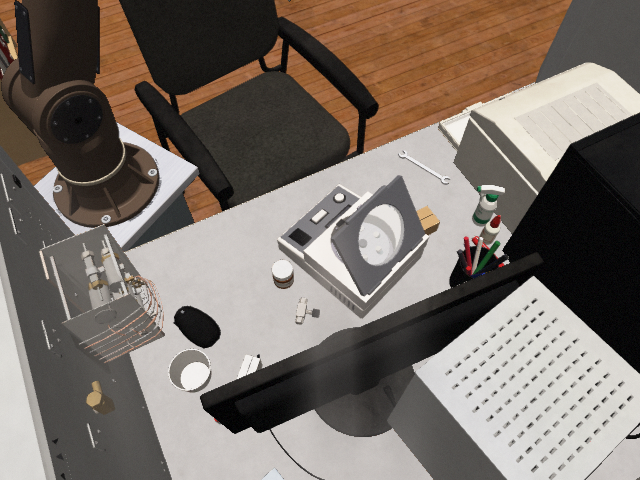

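View pics/top0.png

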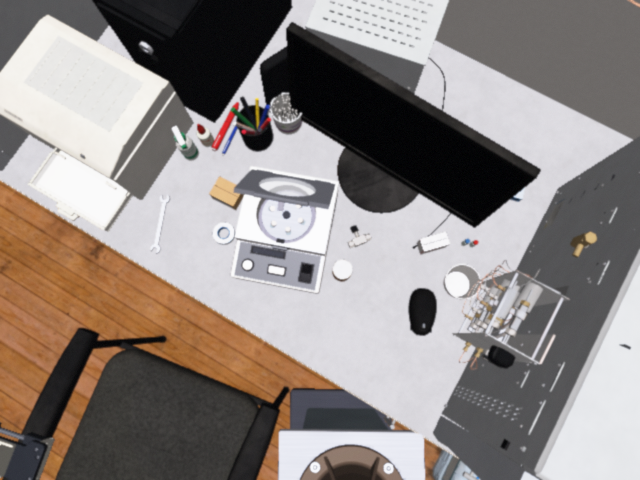

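The side view shows the centrifuge with its deck at about (318,217) and the lid open, with its top edge near (405,180). In the top view the deck is at about (278,268), with the rocker at (306,271), oblong key at (276,270), round key at (248,265) and the lid's front edge at y≈182. I'll enlarge both.

Run:
```python
import cv2
a=cv2.imread('pics/top0.png')[155:300,210:360]; b=cv2.imread('pics/side0.png')[170:320,270:450]
cv2.imwrite('pics/c1.png',cv2.resize(a,None,fx=4,fy=4,interpolation=2)); cv2.imwrite('pics/c2.png',cv2.resize(b,None,fx=4,fy=4,interpolation=2))
```

```text
(no output)
```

View pics/c1.png

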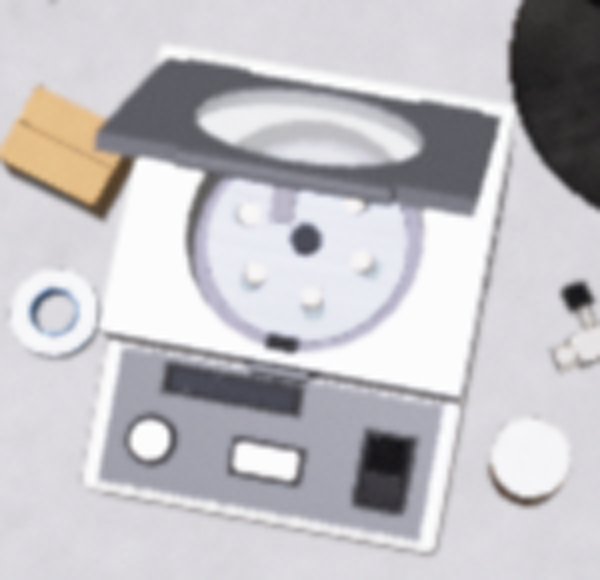

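View pics/c2.png

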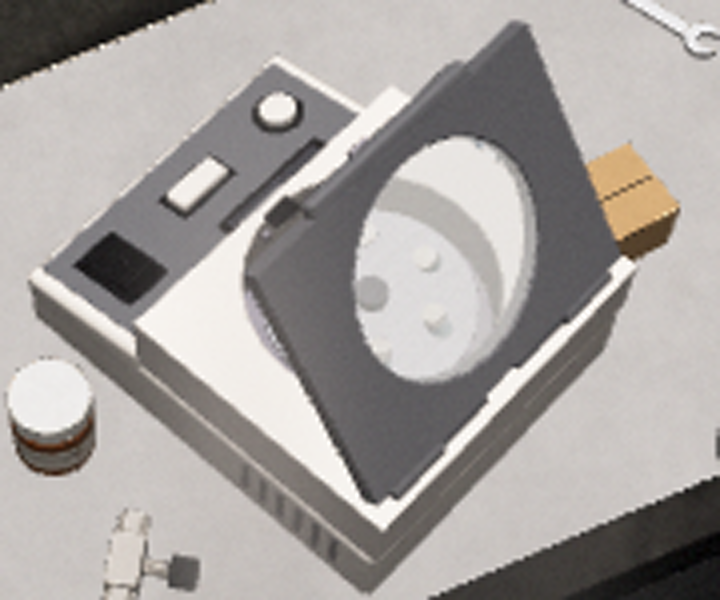

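The crops put the oblong key at top (277,270) / side (320,216), the rocker at top (306.5,273) / side (300,237), and the round key at top (248,265) / side (340,197). The middle of the lid lip is at about top (281,199).

Run:
```python
from m import *
print('---')
for u,v in [(427,236),(366,300),(370,303),(310,250),(305,252),(279,240),(400,176)]: print('side',u,v,pt(s,u,v).round(4))
for k,(u,v) in {'rimfrontL':(237,237),'rimfrontR':(325,253),'latch':(280,241),'rearR':(336,182),'rearR2':(332,185),'rearL':(252,168),'rearmid':(292,174)}.items(): print(k,pt(t,u,v,0).round(4))
for v in range(176,210,3): print(v,pt(t,285,v,0).round(4))
# lid plane
P=np.array([pt(t,u,v,0) for u in range(262,300,6) for v in range(192,200)]+[pt(s,u,v,0) for u,v in [(350,250),(395,195),(345,240),(410,200),(360,275)]])
for p in P[-5:]: print('lid s',p.round(4))
```

```text
short [0.4995 0.1643 0.0619] [0.5027 0.1651 0.063 ]
rock [0.4932 0.0997 0.0611] [0.4956 0.0976 0.0634]
start [0.5105 0.2295 0.062 ] [0.5125 0.2323 0.061 ]
lid lip [0.6136 0.1435 0.2291] [0.6177 0.1436 0.2286] lidtips side [0.6387 0.2245 0.2215] [0.6067 0.0619 0.2217]
lid top corners [0.6339 0.227  0.2214]
lid top corners [0.6034 0.0546 0.2229]
hinge corners [0.718  0.2219 0.1111]
hinge corners [0.6924 0.038  0.0976]
deck front [0.4893 0.2598 0.0509]
deck front [0.4564 0.0774 0.0515]
---
side 427 236 [0.7246 0.2244 0.0962]
side 366 300 [0.6905 0.0352 0.095 ]
side 370 303 [0.6951 0.0485 0.0595]
side 310 250 [0.5414 0.0675 0.0976]
side 305 252 [0.5351 0.0587 0.0965]
side 279 240 [0.4569 0.0735 0.0498]
side 400 176 [0.6366 0.2359 0.2228]
rimfrontL [0.567  0.2499 0.0979]
rimfrontR [0.539  0.0575 0.0574]
latch [0.5578 0.1555 0.1005]
rearR [0.6923 0.0336 0.0978]
rearR2 [0.6793 0.0428 0.117 ]
rearL [0.7248 0.2217 0.0984]
rearmid [0.7103 0.1316 0.0998]
176 [0.6995 0.1457 0.1178]
179 [0.689  0.1447 0.1289]
182 [0.6772 0.1433 0.1446]
185 [0.6649 0.1417 0.1623]
188 [0.653  0.1402 0.1797]
191 [0.6428 0.1391 0.1925]
194 [0.6317 0.1376 0.2087]
197 [0.6214 0.1364 0.2228]
200 [0.6141 0.1359 0.2273]
203 [0.6482 0.1475 0.0822]
206 [0.6416 0.1475 0.0809]
209 [0.635  0.1475 0.0796]
lid s [0.6305 0.0668 0.1864]
lid s [0.6455 0.2046 0.205 ]
lid s [0.6181 0.0679 0.2095]
lid s [0.6688 0.2308 0.1744]
lid s [0.6625 0.0542 0.1402]
```

```bash
python3 - <<'E' | tail -9
from m import *
for u,v in [(295,80),(330,115),(360,130),(400,155),(240,60),(180,90),(130,160),(255,115),(185,135)]: print(u,v,pt(t,u,v).round(3))
E
```

```text
295 80 [0.883 0.122 0.199]
330 115 [0.828 0.048 0.149]
360 130 [ 0.787 -0.016  0.161]
400 155 [ 0.732 -0.1    0.16 ]
240 60 [0.991 0.258 0.097]
180 90 [0.904 0.388 0.119]
130 160 [0.721 0.473 0.16 ]
255 115 [0.874 0.226 0.052]
185 135 [0.812 0.383 0.08 ]
```

Emit:
jog_arm:
  rows:
    - [[3,-3,5],[0,0,2],0]
    - [[8,-8,8],[0,0,4],0]
    - [[13,-13,8],[0,0,6.3],0]
    - [[18,-18,8],[0,0,6.3],0]
    - [[22,-22,8],[0,0,6.3],0]
    - [[26,-26,8],[0,0,6.3],0]
    - [[30,-30,8],[0,0,6.3],0]
    - [[33,-33,8],[0,0,6.3],0]
  newtons: 20

```text
clock: 1.1
position: [0.5068, 0.2678, 0.3066]
ee_rot: [-0.275, -3.129, 0.0]
force: [0.6, 0.7, -0.4]
width: 0.178
gripper_force: 0.0
```

Emit:
jog_arm:
  rows:
    - [[4,-4,0],[0,0,0],0]
    - [[8,-8,-1],[0,0,0],0]
    - [[11,-11,-2],[0,0,0],0]
    - [[12.6,-12.8,-3],[0,0,0],0]
    - [[12.6,-12.8,-5],[0,0,0],0]
    - [[12.6,-12.8,-7],[0,0,0],0]

```text
clock: 1.85
position: [0.6316, 0.1413, 0.2356]
ee_rot: [-0.276, -3.129, 0.001]
force: [0.0, 0.6, 0.5]
width: 0.01
gripper_force: 0.0
```

Run:
```python
from h import *
d=snap('side','s1'); cv2.imwrite('pics/s1c.png',cv2.resize(d['img'][130:310,270:470,::-1],None,fx=3,fy=3,interpolation=2)); o=arm.observe(); print(o['position'],o['ee_rot'],o['force'],o['width'])
```

```text
[0.63014511 0.14134227 0.2327234 ] [-2.74575007e-01 -3.12510454e+00  2.73088785e-03] [-1.3929114   0.78907886 -1.74831668] 0.008578765127984708
```

View pics/s1c.png

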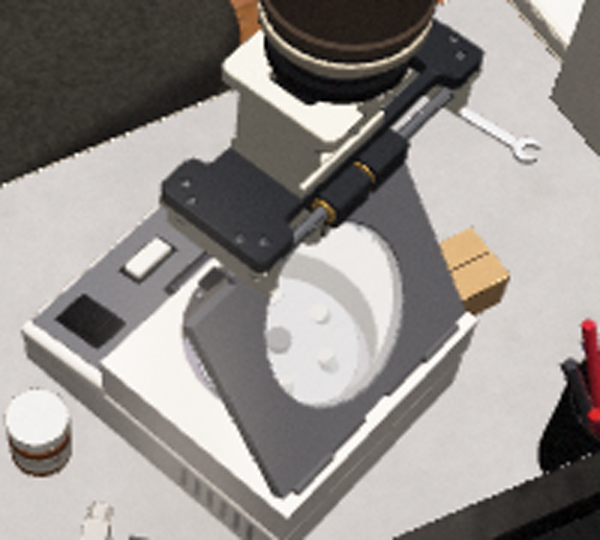

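The picture shows the gripper over the lid's front edge at crop (270,270), clear of everything else. Next I'll push down along the lid's arc.

Emit:
jog_arm:
  rows:
    - [[0,0,-1],[0,0,0],0]
    - [[0,0,-2],[0,0,0],0]
    - [[-0.5,0.1,-2.4],[0,0,0],0]
    - [[-1.1,0.2,-2.8],[0,0,0],0]
    - [[-1.7,0.3,-3.2],[0,0,0],0]
    - [[-2.2,0.4,-3.7],[0,0,0],0]

```text
clock: 2.65
position: [0.6093, 0.146, 0.1998]
ee_rot: [0.274, 3.129, 0.001]
force: [-0.3, 0.6, 0.6]
width: 0.007
gripper_force: 0.3
```

Run:
```python
from h import *
d=snap('side','s2')
for u,v in [(337,236),(345,240),(350,250),(360,275),(338,242)]: print(u,v,pt(d,u,v).round(3))
cv2.imwrite('pics/s2c.png',cv2.resize(d['img'][130:310,270:470,::-1],None,fx=3,fy=3,interpolation=2)); print(arm.observe()['force'])
```

```text
337 236 [0.596 0.078 0.189]
345 240 [0.61  0.084 0.177]
350 250 [0.625 0.078 0.163]
360 275 [0.66  0.059 0.129]
338 242 [0.602 0.071 0.182]
[-0.64844238  0.12730634 -0.19530883]
```

View pics/s2c.png

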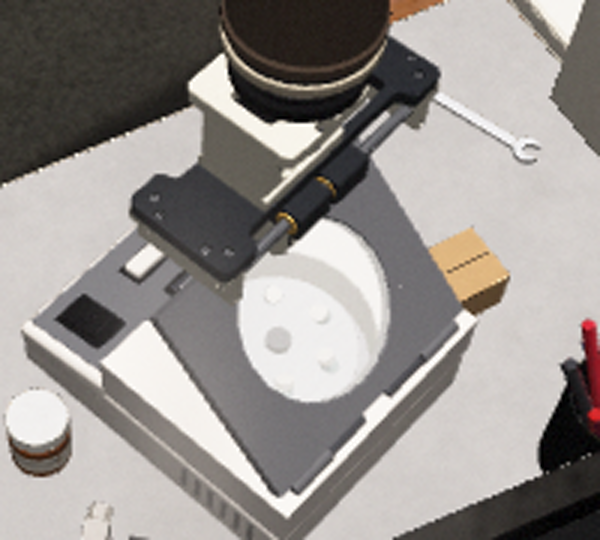

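The lid follows the fingers down (it is now at about 0.75 rad). I'll continue.

Emit:
jog_arm:
  rows:
    - [[-1.2,0.2,-1.3],[0,0,0],0]
    - [[-2.2,0.4,-2.6],[0,0,0],0]
    - [[-3.0,0.5,-4.1],[0,0,0],0]
    - [[-3.7,0.7,-5.8],[0,0,0],0]
    - [[-4.0,0.7,-6.9],[0,0,0],0]
    - [[-4.2,0.7,-7.8],[0,0,0],0]
    - [[-4.2,0.7,-8.4],[0,0,0],0]
    - [[-4.2,0.7,-8.8],[0,0,0],0]

```text
clock: 3.7
position: [0.5679, 0.1529, 0.1125]
ee_rot: [0.275, 3.129, 0.001]
force: [-5.9, 0.2, 11.9]
width: 0.005
gripper_force: 5.6
```

Emit:
jog_arm:
  rows:
    - [[0,0,-0.2],[0,0,0],0]
    - [[0,0,-0.4],[0,0,0],0]
    - [[0,0,-0.5],[0,0,0],0]

```text
clock: 4.08
position: [0.5679, 0.1528, 0.1069]
ee_rot: [0.275, 3.129, 0.0]
force: [-1.9, -0.2, 9.3]
width: 0.006
gripper_force: 4.5
```

Emit:
jog_arm:
  rows:
    - [[0,0,-0.2],[0,0,0],0]
    - [[0,0,-0.4],[0,0,0],0]

```text
clock: 4.32
position: [0.5682, 0.153, 0.1053]
ee_rot: [0.275, 3.128, 0.002]
force: [-12.2, -2.5, 39.3]
width: 0.004
gripper_force: 19.8
```

The stop has been reached, so the lid should be latched. I'll lift off, move above the rocker with the tool tilted square to the deck, and check the lid.

Emit:
jog_arm:
  rows:
    - [[0,0,1],[0,0,0],0]
    - [[0,0,4],[0,0,0],0]
    - [[-2,-1.5,5],[-0.5,-3,0],0]
    - [[-4.5,-3.5,5],[-1.0,-6,0],0]
    - [[-6.4,-5.5,4],[-1.7,-9.8,0],0]
    - [[-6.4,-5.5,2],[-1.7,-9.8,0],0]
    - [[-6.4,-5.5,0],[-1.7,-9.8,0],0]
    - [[-6.4,-5.5,-1],[-1.7,-9.8,0],0]

```text
clock: 5.32
position: [0.5033, 0.0976, 0.0919]
ee_rot: [0.259, 2.958, -0.023]
force: [-0.9, -0.5, -0.3]
width: 0.004
gripper_force: 0.0
```

Run:
```python
from h import *
d=snap('side','s3'); o=arm.observe(); print(o['position'],o['ee_rot'],o['force'])
R=cv2.Rodrigues(o['ee_rot'])[0]; print(R.round(3))
for u,v in [(325,262),(315,245),(335,230),(365,215),(345,270)]: print(u,v,pt(d,u,v).round(4))
cv2.imwrite('pics/s3c.png',cv2.resize(d['img'][150:310,260:440,::-1],None,fx=4,fy=3.75,interpolation=2))
```

```text
[0.50296413 0.09747704 0.0911619 ] [ 0.25936258  2.95888556 -0.02343603] [-0.43156171 -0.32149445 -1.26990969]
[[-0.97   0.174  0.168]
 [ 0.171  0.985 -0.03 ]
 [-0.171 -0.001 -0.985]]
325 262 [0.584  0.0566 0.1072]
315 245 [0.547  0.0775 0.1084]
335 230 [0.5619 0.1294 0.1073]
365 215 [0.5947 0.1946 0.1056]
345 270 [0.626  0.0632 0.1063]
```

View pics/s3c.png

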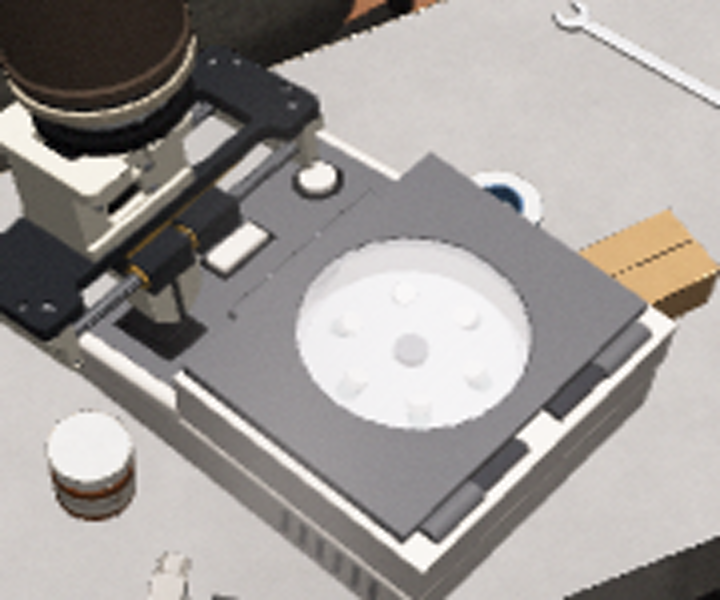

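The lid lies flat at 0.107 m with the fingers off, so it is latched. The fingers, at crop (165,310), are over the rocker at (165,335). Now I'll press the rocker.

Emit:
jog_arm:
  rows:
    - [[0,0,-1.2],[0,0,0],0]
    - [[0,0,-2.0],[0,0,0],0]
    - [[0,0,-2.3],[0,0,0],0]
    - [[0,0,-2.5],[0,0,0],0]
    - [[0,0,-2.7],[0,0,0],0]

```text
clock: 6.0
position: [0.5042, 0.0979, 0.066]
ee_rot: [0.259, 2.956, -0.021]
force: [-0.1, 0.3, 0.3]
width: 0.005
gripper_force: 0.3
```

Emit:
jog_arm:
  rows:
    - [[0,0,-0.15],[0,0,0],0]
    - [[0,0,-0.3],[0,0,0],0]

```text
clock: 6.25
position: [0.5034, 0.0979, 0.0626]
ee_rot: [0.259, 2.957, -0.022]
force: [0.1, 0.3, 1.4]
width: 0.006
gripper_force: 0.5
```

Emit:
jog_arm:
  rows:
    - [[0,0,-0.15],[0,0,0],0]
    - [[0,0,-0.3],[0,0,0],0]

```text
clock: 6.5
position: [0.5038, 0.0979, 0.0617]
ee_rot: [0.26, 2.956, -0.02]
force: [-20.4, -2.7, 59.1]
width: 0.006
gripper_force: 30.8
```

Emit:
jog_arm:
  rows:
    - [[0,0,-0.1],[0,0,0],0]
    - [[0,0,-0.2],[0,0,0],0]

```text
clock: 6.75
position: [0.5039, 0.0979, 0.0614]
ee_rot: [0.261, 2.955, -0.018]
force: [-29.1, -4.2, 85.5]
width: 0.004
gripper_force: 43.8
```

That was a hard stop, so I'll lift off, move over the oblong key and check the rocker.

Emit:
jog_arm:
  rows:
    - [[0,0,0.6],[0,0,0],0]
    - [[0,0,2.5],[0,0,0],0]
    - [[0,1.5,4],[0,0,0],0]
    - [[-0.1,4,4],[0,0,0],0]
    - [[-0.3,6.8,3.5],[0,0,0],0]
    - [[-0.3,6.8,3],[0,0,0],0]

```text
clock: 7.5
position: [0.5004, 0.1685, 0.0876]
ee_rot: [0.254, 2.957, -0.02]
force: [-0.3, -0.1, 0.4]
width: 0.004
gripper_force: 0.0
```

Run:
```python
from h import *
d=snap('side','s4'); o=arm.observe(); print(o['position'],o['force'])
s=np.load('side0.npz')
for u,v in [(304,239),(300,237),(296,234),(302,234),(298,239),(307,241)]: print(u,v,pt(s,u,v,0).round(4),pt(d,u,v,0).round(4))
for u,v in [(325,262),(335,230),(365,215)]: print('lid',pt(d,u,v).round(4))
cv2.imwrite('pics/s4c.png',cv2.resize(d['img'][165:285,265:405,::-1],None,fx=5,fy=5,interpolation=2))
```

```text
[0.50001627 0.1666009  0.08685825] [ 0.10987651 -0.8949375  -1.2339086 ]
304 239 [0.5068 0.0963 0.0674] [0.5055 0.098  0.0636]
300 237 [0.4942 0.0994 0.0597] [0.495  0.0983 0.062 ]
296 234 [0.4814 0.1029 0.0555] [0.4827 0.1012 0.0592]
302 234 [0.4938 0.1078 0.0599] [0.4946 0.1066 0.0623]
298 239 [0.4949 0.091  0.064 ] [0.4936 0.0927 0.0604]
307 241 [0.5134 0.0976 0.0632] [0.5135 0.0975 0.0635]
lid [0.5841 0.0564 0.1075]
lid [0.5618 0.1295 0.1071]
lid [0.5946 0.1949 0.1051]
```

View pics/s4c.png

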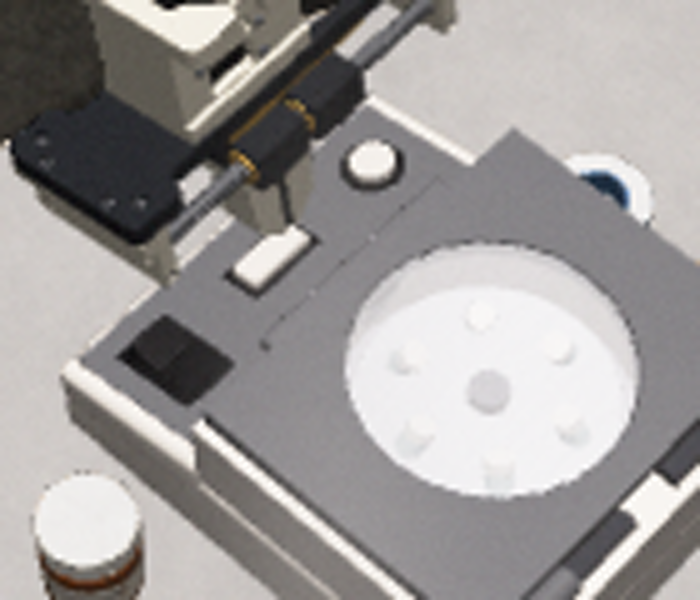

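The rocker is on: its far end dropped 4 mm and its near end rose 4 mm. The lid stays shut, and the fingers sit over the oblong key at crop (270,255). Now I'll press and hold the key.

Emit:
jog_arm:
  rows:
    - [[0,0,-1.0],[0,0,0],0]
    - [[0,0,-1.8],[0,0,0],0]
    - [[0,0,-2.2],[0,0,0],0]
    - [[0.05,0,-2.5],[0,0,0],0]
    - [[0.05,0,-2.6],[0,0,0],0]

```text
clock: 8.18
position: [0.5012, 0.1653, 0.0617]
ee_rot: [0.26, 2.957, -0.022]
force: [-1.8, -1.4, 3.8]
width: 0.0
gripper_force: 1.4
```

Emit:
jog_arm:
  rows:
    - [[0,0,-0.1],[0,0,0],0]
    - [[0.03,0,-0.2],[0,0,0],0]

```text
clock: 8.43
position: [0.5015, 0.1655, 0.0599]
ee_rot: [0.26, 2.957, -0.022]
force: [-0.6, -2.6, 3.9]
width: 0.005
gripper_force: 2.1
```

Emit:
jog_arm:
  rows:
    - [[0.02,0,-0.1],[0,0,0],0]
    - [[0.03,0,-0.2],[0,0,0],0]

```text
clock: 8.68
position: [0.5017, 0.1656, 0.0587]
ee_rot: [0.26, 2.957, -0.021]
force: [-11.8, -5.1, 32.9]
width: 0.005
gripper_force: 17.0
```

Emit:
jog_arm:
  rows:
    - [[0,0,0.04],[0,0,0],0]
    - [[0,0,0.04],[0,0,0],0]
    - [[0,0,0.04],[0,0,0],0]

```text
clock: 9.05
position: [0.5017, 0.1656, 0.059]
ee_rot: [0.26, 2.957, -0.021]
force: [-6.3, -4.2, 19.6]
width: 0.004
gripper_force: 10.1
```

Run:
```python
from h import *
d=snap('side','s5'); o=arm.observe(); print(o['clock'],o['position'],o['force'])
for u,v in [(325,262),(335,230),(365,215)]: print('lid',pt(d,u,v).round(4))
for u,v in [(304,239),(296,234),(340,197)]: print(pt(d,u,v,0).round(4))
cv2.imwrite('pics/s5c.png',cv2.resize(d['img'][165:285,265:405,::-1],None,fx=5,fy=5,interpolation=2))
```

```text
9.1 [0.50171627 0.16552466 0.05903694] [-6.75004836 -4.54933206 18.87406559]
lid [0.5837 0.057  0.1061]
lid [0.5616 0.13   0.1062]
lid [0.5947 0.1945 0.1059]
[0.5056 0.0979 0.064 ]
[0.4834 0.1003 0.061 ]
[0.5134 0.2306 0.0638]
```

View pics/s5c.png

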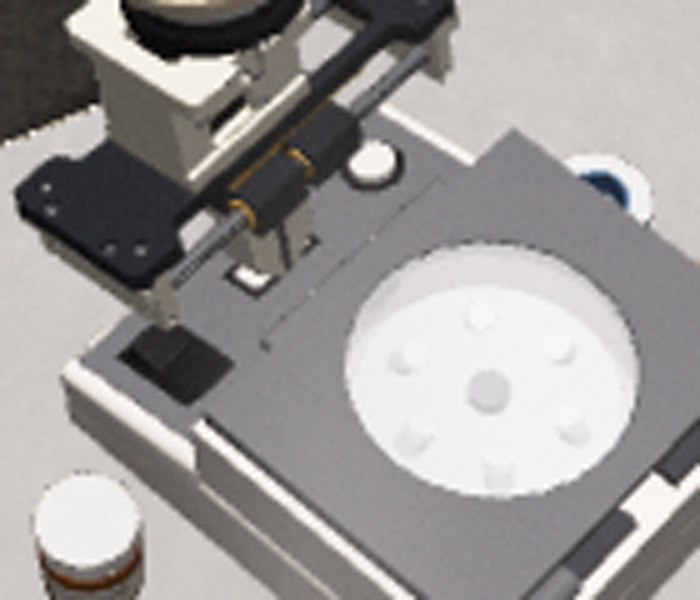

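The fingers are on the key, with its right end visible at crop (250,275). I'll check from that visible end that it went down by 4 mm.

Run:
```python
from h import *
a=np.load('side0.npz');d=np.load('s5.npz')
for u,v in [(314,220),(315,220),(315,221),(316,221)]: print(u,v,pt(a,u,v,0).round(4),pt(d,u,v,0).round(4),d['img'][v,u],a['depth'][v,u]-d['depth'][v,u])
# deck beside
for u,v in [(308,227),(310,213),(322,225)]: print('deck',pt(d,u,v,0).round(4))
```

```text
314 220 [0.4967 0.1503 0.0615] [0.4955 0.1521 0.058 ] [243 239 235] -0.0041292906
315 220 [0.499  0.1508 0.0629] [0.4973 0.1533 0.058 ] [243 239 235] -0.0057303905
315 221 [0.4998 0.1496 0.061 ] [0.4988 0.1511 0.0581] [239 235 230] -0.003347993
316 221 [0.5017 0.1507 0.0612] [0.5016 0.1508 0.061 ] [245 241 236] -0.00023663044
deck [0.494  0.1307 0.057 ]
deck [0.487  0.15   0.0816]
deck [0.5186 0.1483 0.0628]
```

```bash
python3 -c "
from cell import arm
print(arm.sign_off())"
```

```text
the job is handed in; nothing more can be done
None
```

The job is handed in at about 9 s on the robot's clock: the lid is latched shut, the mains rocker is on, and the short-spin key is held down against its stop with about 19 N; I did not press the round start key or the lid release button.

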